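# Gauge the gap of the sole clamp with a taper blade

### The job

Lift the tapered gauge blade up and off its pegs and slide it, point down, between the two steel cheeks of the sole clamp until it drags snugly on both and the sprung cheek just begins to give; do not drive it in hard. Finish with the gripper still holding the blade by its handle at that depth, so the gap can be read. Leave the scraper hanging and the rest of the bench as it is.

Things in the scene. Friction and masses are not known exactly. Their poses are not given: they have to be found in the camera images.
- gauge: Taper gauge hung on gauge_stand, ~0.16 kg. Origin: centre of the blade's bottom edge (tip), 30 mm above the bench as it hangs; z up, y blade width, x thickness. Steel blade z 0-100 mm, 20 wide, thickness growing evenly from 3 (tip) to 10.5 mm; crossbar z 100-108, 64 long in y, 10 in x, rests on the pegs; wooden handle z 108-158, 14 thick in x, 26 wide in y: grip it from above. Same either way round
- gauge_stand: Fixed wooden stand with the gauge; origin on the bench under the hanging tool. Base 130 x 110 x 12 mm; upright board, face at x = -48 mm, top at z = 138 mm, with two 6 mm pegs at y = -20 and 20 mm running to +x (away from the robot). The crossbar lies in a level trough, peg tops at z = 130 mm, x -14 to 11 mm; the peg ends turn up to z = 141 mm: lift 20 mm straight up before moving off
- scraper_stand: A stand exactly like gauge_stand, which holds the scraper instead
- scraper: Scraper hung on scraper_stand: same crossbar and handle as the gauge, but a broad blade 46 mm wide, 3 mm thick, with a neck; not the tool wanted. Origin at its bottom edge, 30 mm above the bench; 158 mm tall, top 188 mm above the bench
- clamp: Sole clamp's fixed green bed, 190 (x) x 90 x 22 mm, origin on the bench under its centre. On it two upright steel cheeks, 44 mm wide in y, face each other along x across a gap set by hand to 4 to 7 mm. The blade goes straight down into it, thickness along the clamp's x, and first touches both cheeks 13 to 53 mm below the throat; there is room to 80 mm below it
- mouth (a point): Throat (narrowest line, its middle in y) of the clamp's gap, 112 mm above the bench, axes as the clamp's. It is 2 mm from the fixed cheek, so the middle of the gap is 0 to 1.5 mm to its +x. Above the throat the cheeks flare as guiding lips, 30 degrees from vertical, 7 mm out on each side, up to 124 mm above the bench
- clamp_head: Head carrying both cheeks; it floats along the clamp's x, 8 mm either way (0.6 N friction), so it centres itself on the blade. Origin as the clamp's, shifted by the float
- fixed_cheek: Cheek on the -x side of the gap, solid with the head; origin as the head's
- sprung_cheek (a joint): How far (m) the +x cheek is pushed back on its springs: 0 at rest, 0.008 at the stop. Springs: 2 N at first touch plus 6 N per mm. Pushing the blade down takes about 2 N as it first bites, 7 N with the cheek 1 mm back, 11 N at 1.8 mm; a push of 4 to 8 N is snug, more is too hard. 1 mm of cheek travel is about 13 mm of blade depth
- shoe_last: Bystander: wooden shoe last, about 240 x 58 x 75 mm, lying at the back; origin under its middle
- hammer: Bystander: hammer lying near the robot; origin on the underside
- brush: Bystander: brush lying at the back; origin on the underside
- glue_jar: Bystander: closed glue jar, 60 mm across, 75 mm tall; origin under its centre
- thread_spool: Bystander: thread spool, 34 mm across, 34 mm tall, standing between two of the fixtures; origin under its centre
- tack_tray: Bystander: small two-pocket metal tray 80 x 100 x 24 mm, near the robot; origin under its centre
- heel_block: Bystander: small black heel block, about 28 x 37 x 18 mm, between two of the fixtures; origin on the underside
Things that resemble listed ones, but are neither listed nor needed, are in the scene too. What is shaped like the gauge_stand but pink or white is not meant.

How it is judged:
By the outcome, as a careful person would: the job done as asked, in the order asked, and still so for the second after the job is handed in, while the arm keeps its last pose, push and grip.
It also fails if it takes over 61 s, if anything falls off the work surface, if the arm or the gripper's body presses on something with over 40 N, if the wrist force passes 120 N, or if a joint passes its speed limit or range.

### The arm

A 6-joint arm with a two-finger parallel gripper is mounted at the origin on the work surface. World frame = base frame: x ahead of the robot, y to its left, z up, the work surface at z = 0. Lengths are in mm, angles in rad, forces in N, time in s.
With the tool pointing down it reaches from about 300 to 775 mm from the base axis. Payload 14.6 kg.
Tool frame: the origin (TCP) lies between the finger pads; the fingertips stand 25 mm ahead of it and the grasp point (between the pads) lies 6 mm ahead of it; z points along the fingers, x is the direction in which the jaws open and shut, and the axes are right-handed (so a half turn about z gives the same grasp; the last joint's range is limited). The gripper opens to 94 mm and grips with 3 to 60 N. Pads are 16 mm wide; open, the fingers measure 119 mm over their backs; the gripper's body (75 mm by 177 mm) begins 78 mm behind the grasp point.
Start: joints at [1.261, 0.3, 1.521, -0, 1.321, -0.067], TCP at [132.23, 533.858, 230.446] pointing down, gripper open.
Joint ranges: [-3.03, 3.03], [-0.79, 2.21], [0.23, 2.52], [-1.04, 4.18], [0, 3.07], [-2.55, 2.55]. Speed limits (rad/s): [2.22, 2.22, 2.57, 3.14, 3.14, 3.14].

### API

Orientations are given as [roll, pitch, yaw] about the fixed x, y, z axes, in that order (R = Rz(yaw) Ry(pitch) Rx(roll)).
In Python, from cell import manip gives the robot as it stands.
- The arm moves only by the tool apply_moves, never from a script. Its argument "series" is a list of rows, each a list of 3 entries, a list of its own where there are three numbers: the shift along the world's x, y, z in cm, then the turn, a rotation vector about the world's x, y, z in rad, then the opening in per cent of the stroke, from 0 (shut) to 100 (fully open). A call has exactly 10 rows; each row is the pose to reach, as a shift and turn from the pose commanded when the call began; what a row does not reach only later rows make up. A row lasts 1/8 s, in which the tool goes at most 62.5 mm and 10.7 degrees, less where a joint would pass 70% of its speed; a pose out of reach is approached as far as the arm can. A call with a gripper value outside its range is refused whole. The fingers move at their own pace and stop on an object; "grip_force" is the grip in N (left out, the last holds). Time passes only in rows, so rows that repeat a pose let the fingers close, or fill a call up. It gives the time, the measured TCP pose, the force and the opening at its end, in the units of the state.
- manip.read_state(): the state, without advancing time (a new reading comes with each control period).
- manip.camera(name): name is "scene" or "top" or "wrist"; returns (picture, depth): 400x640x3 uint8, red, green, blue; 400x640 float32, mm along the optical axis (not along the pixel's ray), 0 where there is no reading.
- manip.camera_info(name): a dict with "intrinsics" (3x3 intrinsics, pixels), "extrinsics" (4x4, takes a point from world to camera coordinates); the wrist camera has in their place "hand_eye" (4x4, takes a point from camera to tool coordinates, whose origin is the TCP and whose axes are the tool frame's). Camera axes: x right, y down, z forward; pixel columns grow to the right and rows downward; lengths in mm; the calibration is good to about 2 mm. A picture is of the moment at which its call begins: read the wrist's pose just before it. camera_info takes no time and is no camera call.
- manip.sign_off(): hands the job in, once; it reports no verdict.
The state is a dict: "clock": time; "joints": joint angles; "qd": joint speeds; "effort": joint torques, N m; "eef_pos": TCP position; "eef_rot": TCP orientation; "wrist_force": force on the tool from outside, world axes, zero at the start; "moment": the same for the moment, N m; "finger_gap": finger opening in mm.
Only numpy, scipy, OpenCV 4.12 (cv2) and the standard library are available. Lean on these libraries where they do the work, as an engineer would, in place of code of your own. Each camera call takes 0.05 s, during which the arm holds its last target.

## Working session

There is one attempt and no reset: what is moved stays moved. The work goes in short steps, Python scripts to look and compute and a tool call to move; the robot and the scene stay as the last step left them, time stands still between calls to the robot, and variables do not carry over. Pictures are saved under pics/ and viewed, and the job is handed in when it is done.

Besides the shell and the picture viewer there is one more tool, called after "Call:" by a JSON object that holds its "api" and its "payload", one argument or row to a line. apply_moves: Moves the arm, as the interface text tells. Its arguments: {"type":"object","properties":{"series":{"type":"array","items":{"type":"array"}},"grip_force":{"type":"number"}},"required":["series"]}

```bash
mkdir -p pics; ls; python3 - <<'E'
from cell import manip
import cv2,numpy as np
s=manip.read_state();print(s)
for n in ("scene","top"):
    p,d=manip.camera(n);cv2.imwrite(f"pics/{n}0.png",p[:,:,::-1]);np.savez(f"{n}0.npz",p=p,d=d)
    print(n,manip.camera_info(n))
print(manip.camera_info("wrist"))
E
```

```text
pics
{'clock': 0.0, 'joints': array([ 1.26142431e+00,  3.00465377e-01,  1.52159162e+00, -2.40464962e-06,
        1.32072353e+00, -6.65630211e-02]), 'qd': array([ 9.80719052e-04, -3.36620789e-04,  8.88426682e-04,  2.36058539e-04,
        9.55868948e-04, -8.05164522e-05]), 'effort': array([ 4.06135705e-04, -5.31802511e+01, -3.52748930e+01,  7.08709401e-02,
        2.43473472e-02, -9.91144498e-05]), 'eef_pos': array([132.1457178 , 533.6373954 , 229.88500277]), 'eef_rot': array([-3.14151597e+00,  1.18539473e-03,  1.32798797e+00]), 'wrist_force': array([ 0.65100426,  0.63518433, -0.45516202]), 'moment': array([ 0.04782785, -0.0087623 , -0.05138912]), 'finger_gap': 94.23874558299251}
scene {'intrinsics': array([[437.12879861,   0.        , 328.62164246],
       [  0.        , 437.12879861, 198.73909347],
       [  0.        ,   0.        ,   1.        ]]), 'extrinsics': array([[ 6.03266699e-01,  7.97529435e-01,  4.01131756e-03,
        -2.84602157e+02],
       [ 4.89867738e-01, -3.66567034e-01, -7.90985593e-01,
        -1.72937917e+02],
       [-6.29363876e-01,  4.79140283e-01, -6.11821625
[... 472 characters left out ...]
02],
       [ 2.01497792e-01, -6.46144216e-04, -9.79488756e-01,
         1.38013448e+03],
       [ 0.00000000e+00,  0.00000000e+00,  0.00000000e+00,
         1.00000000e+00]])}
{'intrinsics': array([[309.19667431,   0.        , 322.70619437],
       [  0.        , 309.19667431, 195.98278299],
       [  0.        ,   0.        ,   1.        ]]), 'hand_eye': array([[ 9.99999846e-01,  2.24310619e-04, -5.06702945e-04,
        -1.22811105e-01],
       [-8.32693520e-05,  9.64852581e-01,  2.62791724e-01,
        -7.60670358e+01],
       [ 5.47840619e-04, -2.62791641e-01,  9.64852451e-01,
        -1.55748269e+02],
       [ 0.00000000e+00,  0.00000000e+00,  0.00000000e+00,
         1.00000000e+00]])}
```

View pics/scene0.png

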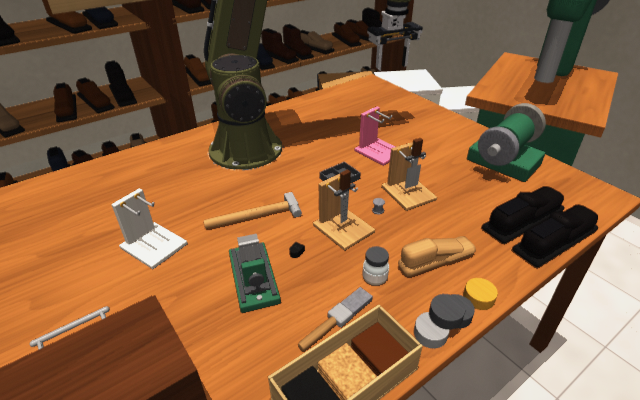

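View pics/top0.png

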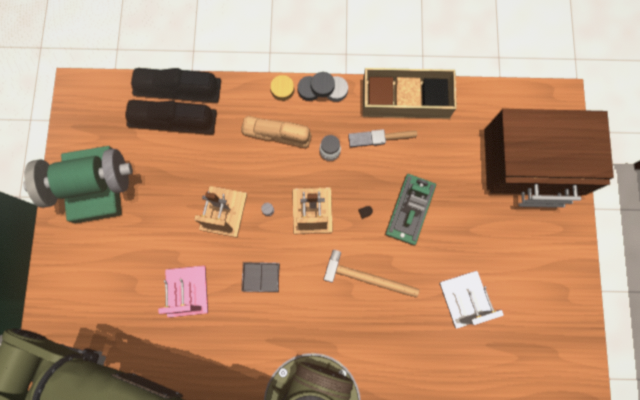

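The two wooden stands are at top pixels (222,210) and (312,208), and the clamp is at (411,208). I'll enlarge them to tell which tool is the gauge.

```bash
python3 - <<'E'
import cv2,numpy as np
s=np.load("scene0.npz")["p"][:,:,::-1];t=np.load("top0.npz")["p"][:,:,::-1]
r=lambda im,x0,x1,y0,y1,k:cv2.resize(im[y0:y1,x0:x1],None,fx=k,fy=k,interpolation=cv2.INTER_CUBIC)
cv2.imwrite("pics/s_st.png",r(s,310,440,130,250,5))
cv2.imwrite("pics/t_st.png",r(t,190,340,180,245,5))
cv2.imwrite("pics/t_cl.png",r(t,375,450,165,250,7))
E
```

```text
(no output)
```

View pics/s_st.png

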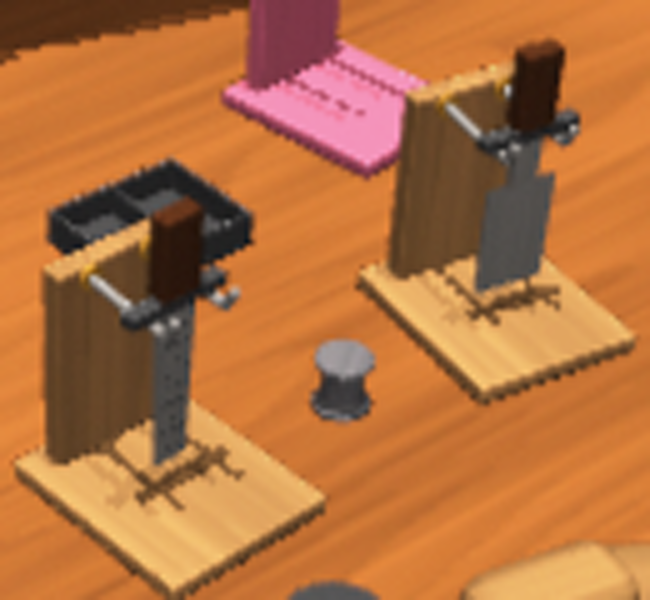

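View pics/t_st.png

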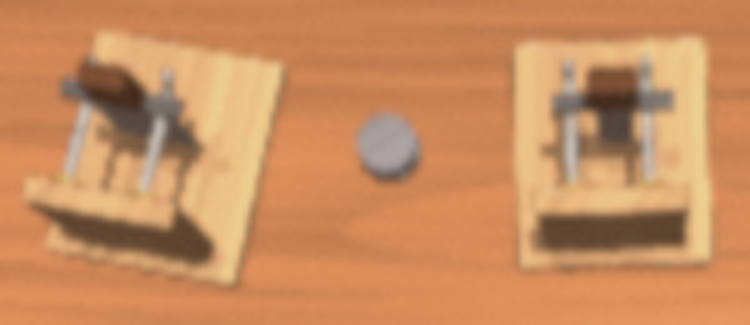

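View pics/t_cl.png

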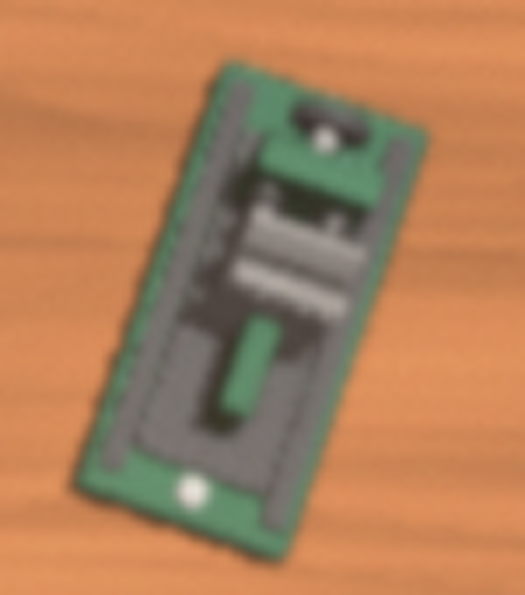

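The narrow gauge hangs on the nearer stand, at top pixel (312,208). The broad scraper is on the stand at (222,210). The clamp's cheeks are near top pixel (417,202), and the sprung side (spring rods, green block) faces away from the robot.

```bash
cat > h.py <<'E'
import numpy as np,cv2
from scipy.spatial.transform import Rotation as R
from cell import manip
def cam_T(n,s=None):
    i=manip.camera_info(n);K=i["intrinsics"]
    if n=="wrist":
        T=np.eye(4);T[:3,:3]=R.from_euler("xyz",s["eef_rot"]).as_matrix();T[:3,3]=s["eef_pos"];return K,T@i["hand_eye"]
    return K,np.linalg.inv(i["extrinsics"])
def ray(n,u,v,z,s=None):
    K,T=cam_T(n,s);d=T[:3,:3]@np.linalg.solve(K,[u,v,1.]);o=T[:3,3];return o+d*(z-o[2])/d[2]
def cloud(n,d,s=None):
    K,T=cam_T(n,s);v,u=np.mgrid[:400,:640]
    P=np.stack([(u-K[0,2])/K[0,0]*d,(v-K[1,2])/K[1,1]*d,d],-1)@T[:3,:3].T+T[:3,3]
    P[d<=0]=np.nan;return P
E
python3 - <<'E'
from h import *
C=lambda u,v,z:print((u,v,z),ray("top",u,v,z).round(1))
C(190+122.2,180+16,188)   # handle top
C(190+111,180+20.2,138);C(190+134,180+20.2,138) # crossbar ends
# clamp corners z=22: TL,TR,BR,BL
for a,b in((228,62),(428,130),(285,562),(78,485)):C(375+a/7,165+b/7,22)
C(375+300/7,165+258/7,120)
d=np.load("top0.npz")["d"];P=cloud("top",d)
print(P[192:204:2,308:318:3,:].round(0)[...,2]);print(P[196:212:1,417].round(0))
E
```

```text
(312.2, 196, 188) [520.3   7.9 188. ]
(301, 200.2, 138) [519.6  37.8 138. ]
(324, 200.2, 138) [520.9 -22.  138. ]
(407.57142857142856, 173.85714285714286, 22) [ 628.1 -260.1   22. ]
(436.14285714285717, 183.57142857142858, 22) [ 601.2 -341.3   22. ]
(415.7142857142857, 245.28571428571428, 22) [ 423.  -280.2   22. ]
(386.14285714285717, 234.28571428571428, 22) [ 452.2 -198.    22. ]
(417.85714285714283, 201.85714285714286, 120) [ 525.6 -269.8  120. ]
[[ 13.  17.  15.  12.]
 [186. 191. 186.   7.]
 [191. 195. 186.   9.]
 [186. 187. 189. 138.]
 [172. 173. 172. 156.]
 [150. 149. 141. 135.]]
[[ 558. -281.   48.]
 [ 558. -284.   34.]
 [ 535. -267.  122.]
 [ 533. -268.  120.]
 [ 530. -267.  121.]
 [ 530. -269.  112.]
 [ 527. -269.  114.]
 [ 525. -270.  107.]
 [ 524. -271.  100.]
 [ 518. -268.  114.]
 [  nan   nan   nan]
 [ 512. -268.  118.]
 [ 510. -268.  116.]
 [ 508. -269.  109.]
 [ 507. -270.  102.]
 [ 507. -273.   88.]]
```

Call:
{"api": "apply_moves", "payload": {
  "series": [
    [[0,0,6],[0,0,0],50],
    [[3.9,-5.3,7],[0,0,-0.15],50],
    [[7.8,-10.5,7],[0,0,-0.3],50],
    [[11.6,-15.8,7],[0,0,-0.45],50],
    [[15.5,-21,7],[0,0,-0.6],50],
    [[19.4,-26.3,7],[0,0,-0.78],50],
    [[23.3,-31.6,7],[0,0,-0.93],50],
    [[27.2,-36.8,7],[0,0,-1.08],50],
    [[31,-42,7],[0,0,-1.23],50],
    [[35,-47.3,7],[0,0,-1.31],50]
  ],
  "grip_force": 30
}}

```text
clock: 1.35
eef_pos: [467.1, 80.2, 300.4]
eef_rot: [-3.142, 0.0, 0.014]
wrist_force: [1.2, 0.6, 0.6]
finger_gap: 46.9
```

Call:
{"api": "apply_moves", "payload": {
  "series": [
    [[3.8,-5.3,0],[0,0,0],50],
    [[3.8,-5.3,0],[0,0,0],50],
    [[3.8,-5.3,0],[0,0,0],50],
    [[3.8,-5.3,0],[0,0,0],50],
    [[3.8,-5.3,0],[0,0,0],50],
    [[3.8,-5.3,0],[0,0,0],50],
    [[3.8,-5.3,0],[0,0,0],50],
    [[3.8,-5.3,0],[0,0,0],50],
    [[3.8,-5.3,0],[0,0,0],50],
    [[3.8,-5.3,0],[0,0,0],50]
  ]
}}

```text
clock: 2.6
eef_pos: [504.2, 29.1, 300.4]
eef_rot: [3.142, 0.0, 0.018]
wrist_force: [-0.6, -0.2, 0.6]
finger_gap: 47.1
```

```bash
cat > w.py <<'E'
from h import *
import sys,pickle
s=manip.read_state();p,d=manip.camera("wrist")
pickle.dump((s,p,d),open(sys.argv[1]+".pkl","wb"))
cv2.imwrite(f"pics/{sys.argv[1]}.png",p[:,:,::-1])
print(s["clock"],s["eef_pos"].round(2),s["eef_rot"].round(4),s["wrist_force"].round(2),s["finger_gap"])
E
python3 w.py w1
```

```text
2.6 [504.25  29.14 300.44] [3.1416 0.     0.0179] [-0.6  -0.25  0.64] 47.083594371300734
```

View pics/w1.png

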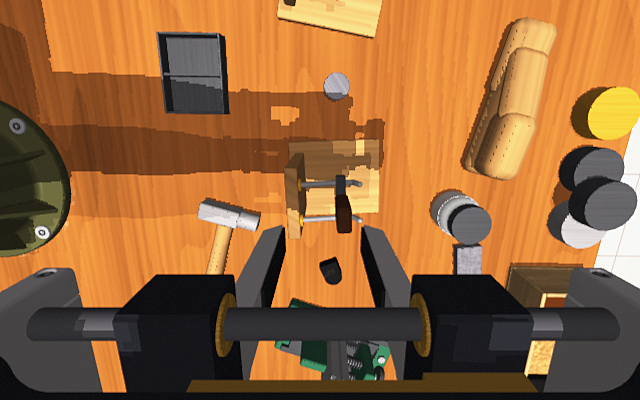

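```bash
python3 - <<'E'
import pickle,cv2
s,p,d=pickle.load(open("w1.pkl","rb"))
cv2.imwrite("pics/w1c.png",cv2.resize(p[130:250,280:390,::-1],None,fx=5,fy=5,interpolation=cv2.INTER_CUBIC))
E
```

```text
(no output)
```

View pics/w1c.png

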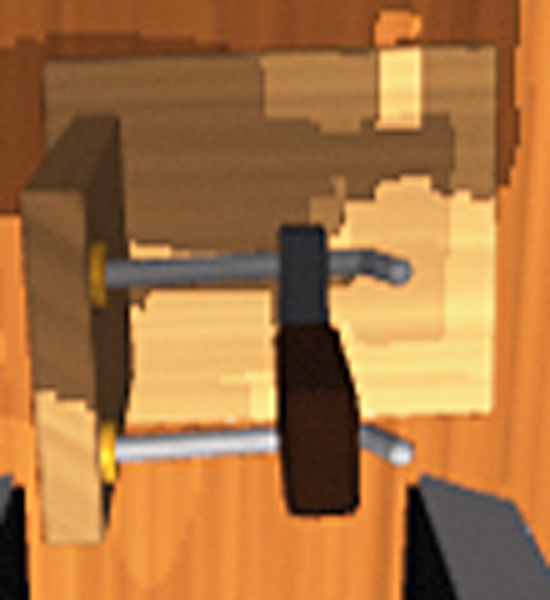

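```bash
python3 - <<'E'
from h import *;import pickle
s,p,d=pickle.load(open("w1.pkl","rb"))
for a,b,z in((285,405,188),(357,405,188),(290,515,188),(355,512,188),(280,228,138),(327,228,138),(280,322,138),(327,322,138),(97,270,124),(107,452,124)): print(a,b,z,ray("wrist",280+a/5,130+b/5,z,s).round(1))
P=cloud("wrist",d,s)
print(P[212:232:3,340:350:3].round(0))
E
```

```text
285 405 188 [517.8  18.2 188. ]
357 405 188 [530.9  18.4 188. ]
290 515 188 [519.3  -3.3 188. ]
355 512 188 [531.4  -2.5 188. ]
280 228 138 [518.2  40.8 138. ]
327 228 138 [528.  41. 138.]
280 322 138 [518.8  20.4 138. ]
327 322 138 [528.8  20.6 138. ]
97 270 124 [478.8  27.8 124. ]
107 452 124 [480.9 -14.7 124. ]
[[[520.  18. 189.]
  [523.  17. 188.]
  [526.  18. 189.]
  [529.  18. 189.]]

 [[521.  15. 189.]
  [523.  15. 190.]
  [526.  15. 189.]
  [529.  15. 188.]]

 [[521.  12. 188.]
  [523.  12. 188.]
  [526.  12. 190.]
  [529.  12. 188.]]

 [[521.   9. 190.]
  [523.   9. 189.]
  [526.   9. 190.]
  [529.   9. 188.]]

 [[521.   6. 190.]
  [524.   6. 190.]
  [526.   6. 190.]
  [529.   6. 189.]]

 [[521.   3. 190.]
  [524.   3. 189.]
  [526.   3. 190.]
  [529.   3. 189.]]

 [[521.   0. 190.]
  [524.  -0. 188.]
  [526.   1. 190.]
  [529.   1. 190.]]]
```

Call:
{"api": "apply_moves", "payload": {
  "series": [
    [[2.0,-2.1,0],[0,0,0.02],50],
    [[2.0,-2.1,0],[0,0,0.02],50],
    [[2.0,-2.1,-3],[0,0,0.02],50],
    [[2.0,-2.1,-6],[0,0,0.02],50],
    [[2.0,-2.1,-9],[0,0,0.02],50],
    [[2.0,-2.1,-11.5],[0,0,0.02],50],
    [[2.0,-2.1,-12.9],[0,0,0.02],50],
    [[2.0,-2.1,-12.9],[0,0,0.02],50],
    [[2.0,-2.1,-12.9],[0,0,0.02],50],
    [[2.0,-2.1,-12.9],[0,0,0.02],50]
  ]
}}

```text
clock: 3.9
eef_pos: [524.6, 8.2, 172.3]
eef_rot: [3.141, -0.001, 0.038]
wrist_force: [-0.1, 0.2, 0.0]
finger_gap: 47.0
```

```bash
python3 w.py w2
```

```text
3.9 [524.55   8.17 172.29] [ 3.1415e+00 -1.4000e-03  3.7900e-02] [-0.09  0.24  0.01] 46.97942457890954
```

View pics/w2.png

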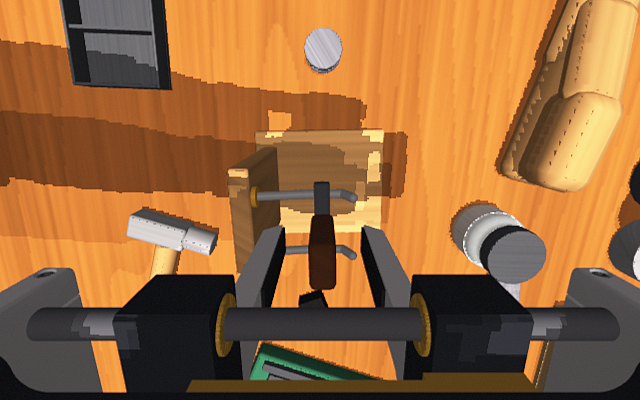

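The open fingers straddle the handle, which sits at pixel (322,250), so I'll close on it.

Call:
{"api": "apply_moves", "payload": {
  "series": [
    [[0,0,0],[0,0,0],0],
    [[0,0,0],[0,0,0],0],
    [[0,0,0],[0,0,0],0],
    [[0,0,0],[0,0,0],0],
    [[0,0,0],[0,0,0],0],
    [[0,0,0],[0,0,0],0],
    [[0,0,0],[0,0,0],0],
    [[0,0,0],[0,0,0],0],
    [[0,0,0],[0,0,0],0],
    [[0,0,0],[0,0,0],0]
  ],
  "grip_force": 35
}}

```text
clock: 5.2
eef_pos: [524.2, 8.2, 171.4]
eef_rot: [-3.142, 0.0, 0.038]
wrist_force: [-1.0, -0.2, -0.6]
finger_gap: 13.8
```

```bash
python3 w.py w3
```

```text
5.2 [524.24   8.17 171.44] [-3.1416e+00  1.0000e-04  3.8000e-02] [-0.97 -0.16 -0.64] 13.754000461185065
```

View pics/w3.png

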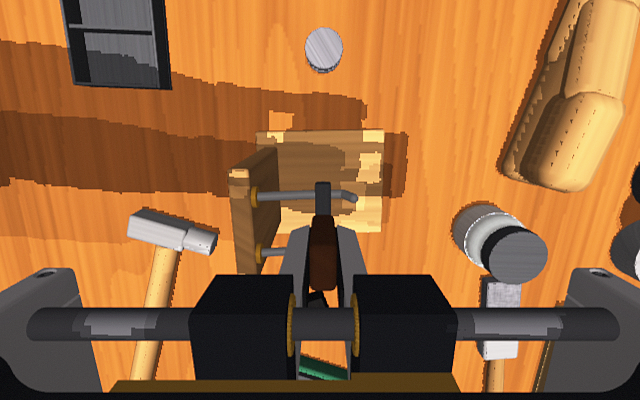

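Gripped, with the gap at 13.8 mm, which matches the 14 mm handle. Next I'll lift straight up.

Call:
{"api": "apply_moves", "payload": {
  "series": [
    [[0,0,0.7],[0,0,0],0],
    [[0,0,1.5],[0,0,0],0],
    [[0,0,2.5],[0,0,0],0],
    [[0,0,4],[0,0,0],0],
    [[0,0,6],[0,0,0],0],
    [[0,0,9],[0,0,0],0],
    [[0,0,12],[0,0,0],0],
    [[0,0,14],[0,0,0],0],
    [[0,0,15],[0,0,0],0],
    [[0,0,15],[0,0,0],0]
  ]
}}

```text
clock: 6.5
eef_pos: [524.3, 8.2, 321.9]
eef_rot: [3.141, -0.001, 0.038]
wrist_force: [-0.0, -0.1, -1.8]
finger_gap: 14.1
```

```bash
python3 - <<'E'
from h import *
p,d=manip.camera("scene")
np.savez("scene1.npz",p=p,d=d)
cv2.imwrite("pics/s1.png",cv2.resize(p[80:320,220:440,::-1],None,fx=2.5,fy=2.5,interpolation=cv2.INTER_CUBIC))
E
python3 w.py w4
```

```text
6.55 [524.13   8.18 321.08] [-3.1415e+00  5.0000e-04  3.8000e-02] [-0.   -1.43 -1.75] 13.611090823138616
```

View pics/s1.png

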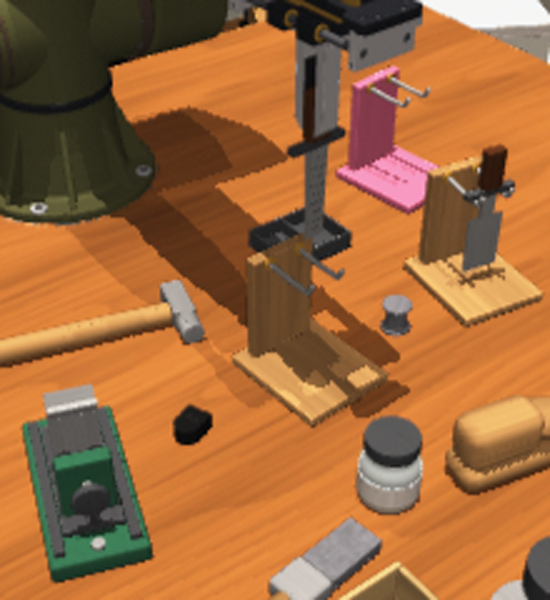

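View pics/w4.png

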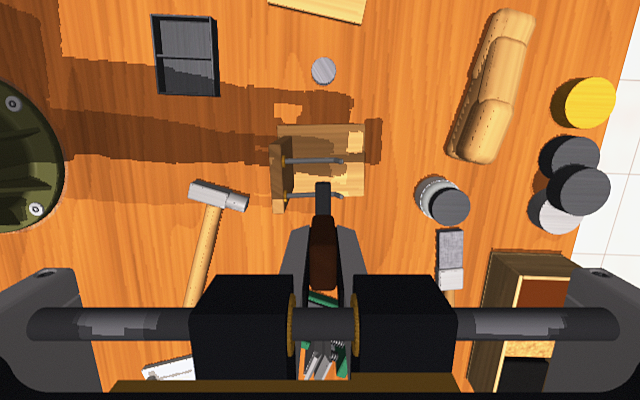

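The gauge is off the pegs and hangs straight in the gripper. The scraper is untouched. I'll take it alongside the clamp so the wrist camera looks straight down the gap.

Call:
{"api": "apply_moves", "payload": {
  "series": [
    [[-0.2,-2.5,0],[0,0,-0.04],0],
    [[-0.5,-7,0],[0,0,-0.1],0],
    [[-0.8,-12,0],[0,0,-0.15],0],
    [[-1.1,-17,0],[0,0,-0.2],0],
    [[-1.4,-22,0],[0,0,-0.25],0],
    [[-1.7,-27,0],[0,0,-0.3],0],
    [[-1.8,-31,-1],[0,0,-0.34],0],
    [[-1.9,-33.5,-2],[0,0,-0.37],0],
    [[-1.9,-33.5,-2],[0,0,-0.37],0],
    [[-1.9,-33.5,-2],[0,0,-0.37],0]
  ]
}}

```text
clock: 7.85
eef_pos: [505.5, -325.9, 301.5]
eef_rot: [-3.141, 0.0, -0.331]
wrist_force: [-0.1, 0.1, -0.4]
finger_gap: 14.0
```

```bash
python3 w.py w5; python3 - <<'E'
import pickle,cv2
s,p,d=pickle.load(open("w5.pkl","rb"))
cv2.imwrite("pics/w5c.png",cv2.resize(p[60:180,230:390,::-1],None,fx=5,fy=5,interpolation=cv2.INTER_CUBIC))
E
```

```text
7.85 [ 505.54 -325.93  301.46] [-3.1413e+00  1.0000e-04 -3.3090e-01] [-0.12  0.08 -0.41] 13.956745319905096
```

View pics/w5.png

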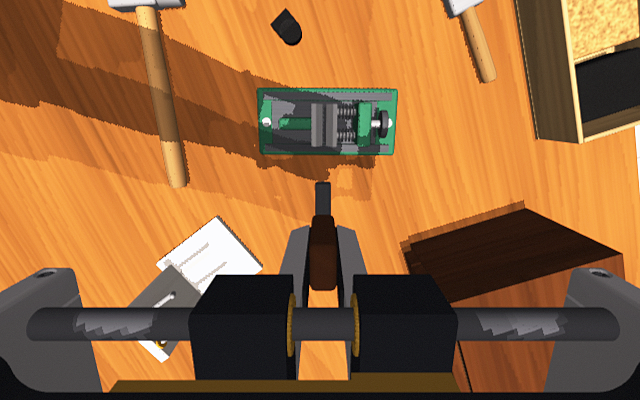

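View pics/w5c.png

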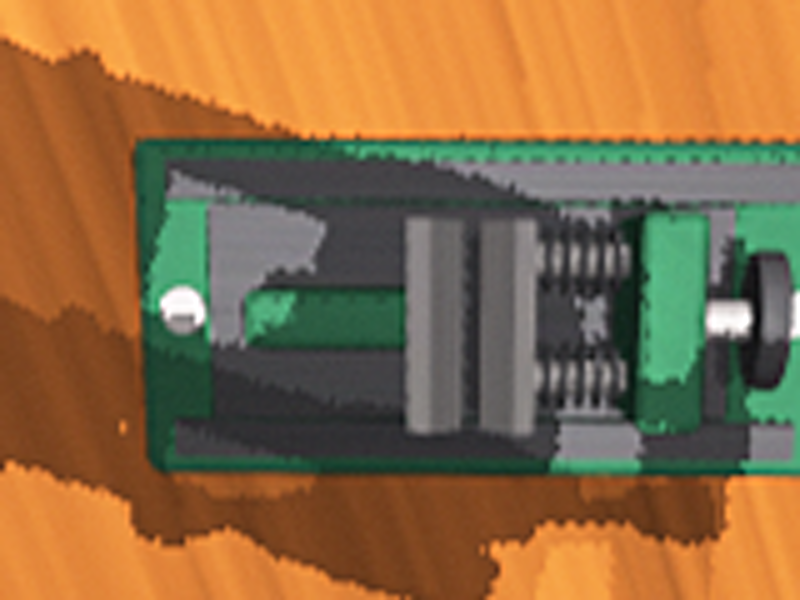

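```bash
python3 - <<'E'
from h import *;import pickle
s,p,d=pickle.load(open("w5.pkl","rb"))
f=lambda a,b,z:ray("wrist",230+a/5,60+b/5,z,s)
ps=s["eef_rot"][2];ex=np.array([np.cos(ps),np.sin(ps)]);ey=np.array([-ex[1],ex[0]])
for a,b,z in((406,218,124),(406,433,124),(435,326,124),(463,326,112),(471,326,112),(480,326,112),(515,326,124),(537,326,124),(463,218,112),(463,433,112),(537,218,124),(534,433,124)):
    q=f(a,b,z);print(a,b,z,q.round(1),"rel tool x,y:",((q-s["eef_pos"])[:2]@ex).round(1),((q-s["eef_pos"])[:2]@ey).round(1))
# where does blade/handle centre lie in tool x: handle
for u,v,z in((316,184,267.5),(331,184,267.5),(310,285,317.5),(336,285,317.5)):
    q=ray("wrist",u,v,z,s);print(u,v,((q-s["eef_pos"])[:2]@ex).round(1),((q-s["eef_pos"])[:2]@ey).round(1))
# bed edges direction
a=f(150,144,22);b=f(690,144,22);print(np.arctan2(*(b-a)[1::-1]))
cv2.imwrite("pics/w5d.png",cv2.resize(p[75:160,245:405,::-1],None,fx=5,fy=5,interpolation=cv2.INTER_CUBIC))
cv2.imwrite("pics/w5e.png",cv2.resize(p[170:300,270:370,::-1],None,fx=4.5,fy=4.5,interpolation=cv2.INTER_CUBIC))
E
```

```text
406 218 124 [ 521.9 -242.5  124. ] rel tool x,y: -11.6 84.2
406 433 124 [ 507.2 -284.1  124. ] rel tool x,y: -12.0 40.1
435 326 124 [ 520.4 -265.   124. ] rel tool x,y: -5.7 62.5
463 326 112 [ 525.8 -267.4  112. ] rel tool x,y: 0.1 62.0
471 326 112 [ 527.4 -267.9  112. ] rel tool x,y: 1.9 62.0
480 326 112 [ 529.3 -268.6  112. ] rel tool x,y: 3.8 62.0
515 326 124 [ 536.3 -270.4  124. ] rel tool x,y: 11.1 62.5
537 326 124 [ 540.7 -271.9  124. ] rel tool x,y: 15.7 62.5
463 218 112 [ 533.1 -246.   112. ] rel tool x,y: 0.1 84.5
463 433 112 [ 518.3 -289.3  112. ] rel tool x,y: 0.1 38.8
537 218 124 [ 547.5 -251.3  124. ] rel tool x,y: 15.4 84.2
534 433 124 [ 533.1 -293.   124. ] rel tool x,y: 15.4 40.1
316 184 -3.7 32.5
331 184 5.7 32.5
310 285 -5.9 -8.6
336 285 7.3 -8.6
-0.33091507530704356
```

View pics/w5d.png

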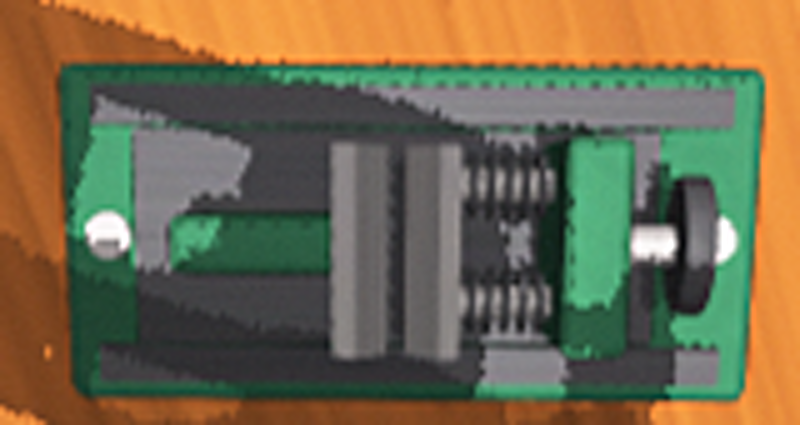

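View pics/w5e.png

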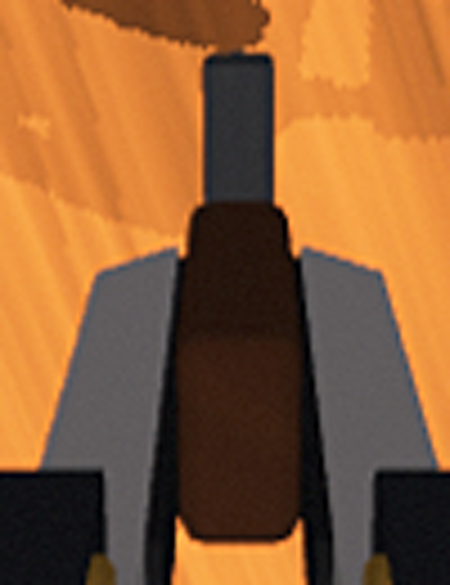

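The springs are on the +x (right) side. The gap sits at crop x 463–480, about 4 mm wide and parallel to the blade. I'll move over it.

Call:
{"api": "apply_moves", "payload": {
  "series": [
    [[0.4,1.0,0],[0,0,0],0],
    [[0.9,2.5,0],[0,0,0],0],
    [[1.4,4.0,0],[0,0,0],0],
    [[1.9,5.2,0],[0,0,0],0],
    [[2.1,5.8,0],[0,0,0],0],
    [[2.1,5.8,-0.5],[0,0,0],0],
    [[2.1,5.8,-1.5],[0,0,0],0],
    [[2.1,5.8,-2.5],[0,0,0],0],
    [[2.1,5.8,-3],[0,0,0],0],
    [[2.1,5.8,-3],[0,0,0],0]
  ]
}}

```text
clock: 9.15
eef_pos: [526.1, -268.9, 271.0]
eef_rot: [-3.141, 0.001, -0.332]
wrist_force: [1.1, -0.5, -1.4]
finger_gap: 13.6
```

```bash
cat > f.py <<'E'
from h import *
import sys
F=[];M=[];Z=[]
n=int(sys.argv[1]) if len(sys.argv)>1 else 8
for i in range(n):
    p,d=manip.camera("scene" if i else "wrist");s=manip.read_state();F.append(s["wrist_force"]);M.append(s["moment"]);Z.append(s["eef_pos"])
    if i==0:w=p
print("clk",s["clock"],"F",np.mean(F,0).round(2),"sd",np.std(F,0).round(2),"M",np.mean(M,0).round(3),"pos",np.mean(Z,0).round(2),"gap",s["finger_gap"].round(2))
if len(sys.argv)>2:
    np.savez(sys.argv[2]+".npz",p=p,d=d,w=w)
    cv2.imwrite(f"pics/{sys.argv[2]}.png",cv2.resize(p[190:320,200:330,::-1],None,fx=4.5,fy=4.5,interpolation=cv2.INTER_CUBIC))
    cv2.imwrite(f"pics/{sys.argv[2]}w.png",cv2.resize(w[130:300,240:400,::-1],None,fx=3.5,fy=3.5,interpolation=cv2.INTER_CUBIC))
E
python3 f.py 8 f1
```

```text
Traceback (most recent call last):
  File "f.py", line 8, in <module>
    print("clk",s["clock"],"F",np.mean(F,0).round(2),"sd",np.std(F,0).round(2),"M",np.mean(M,0).round(3),"pos",np.mean(Z,0).round(2),"gap",s["finger_gap"].round(2))
                                                                                                                                           ^^^^^^^^^^^^^^^^^^^^^
AttributeError: 'float' object has no attribute 'round'
```

```bash
sed -i 's/s\["finger_gap"\].round(2)/s["finger_gap"]/' f.py; python3 f.py 16 f1
```

```text
clk 10.35 F [-0.07  0.09 -1.21] sd [0.69 0.43 0.43] M [-0.076  0.094  0.002] pos [ 526.26 -268.83  271.47] gap 13.776635740985682
```

View pics/f1.png

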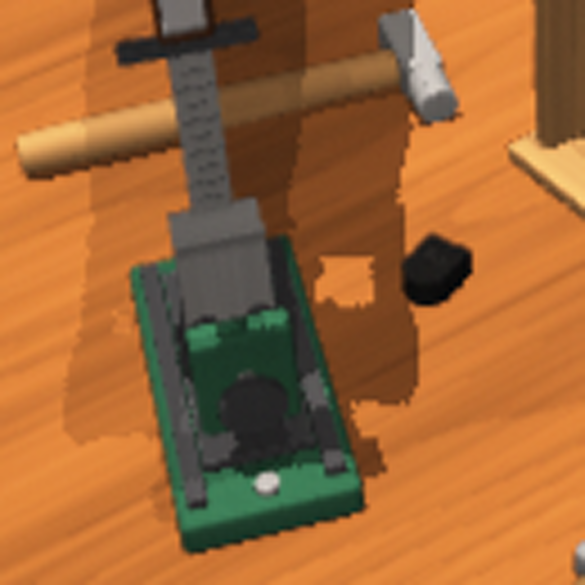

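View pics/f1w.png

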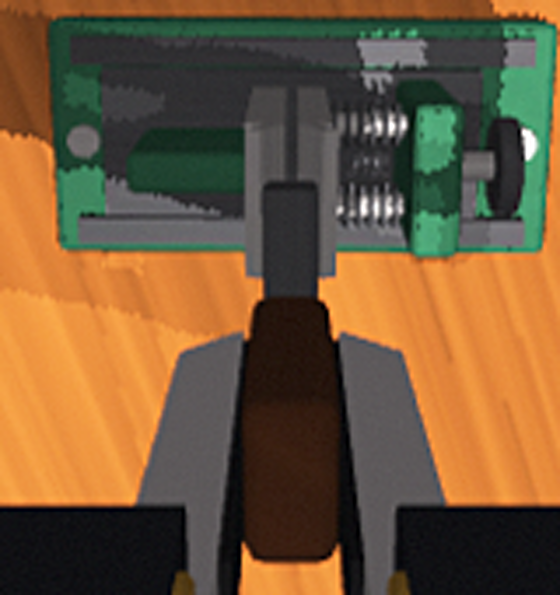

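The crossbar lines up with the gap, both at crop column ~291. I'll go down to just short of the earliest possible bite.

Call:
{"api": "apply_moves", "payload": {
  "series": [
    [[0,0,-0.3],[0,0,0],0],
    [[0,0,-0.6],[0,0,0],0],
    [[0,0,-0.9],[0,0,0],0],
    [[0,0,-1.2],[0,0,0],0],
    [[0,0,-1.5],[0,0,0],0],
    [[0,0,-1.8],[0,0,0],0],
    [[0,0,-2.1],[0,0,0],0],
    [[0,0,-2.4],[0,0,0],0],
    [[0,0,-2.7],[0,0,0],0],
    [[0,0,-2.8],[0,0,0],0]
  ]
}}

```text
clock: 11.6
eef_pos: [526.3, -268.8, 243.3]
eef_rot: [-3.142, 0.0, -0.332]
wrist_force: [0.2, -0.3, -0.6]
finger_gap: 14.0
```

```bash
python3 f.py 10 f2
```

```text
clk 12.1 F [ 0.29 -0.13 -1.58] sd [0.4  0.43 0.5 ] M [-0.109 -0.02   0.002] pos [ 526.26 -268.83  243.45] gap 13.773167799994205
```

View pics/f2w.png

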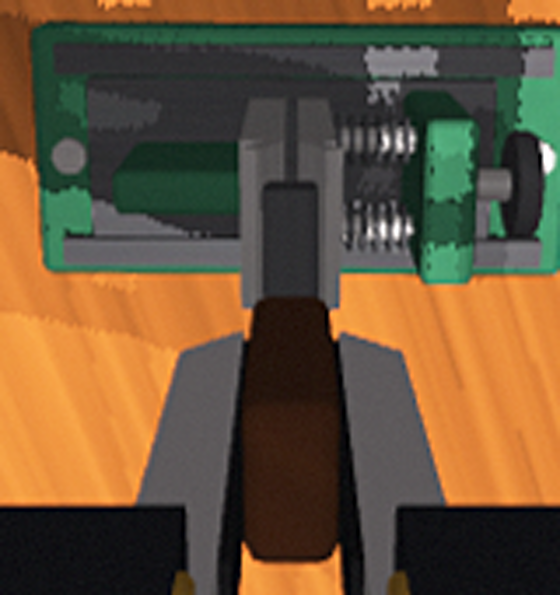

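View pics/f2.png

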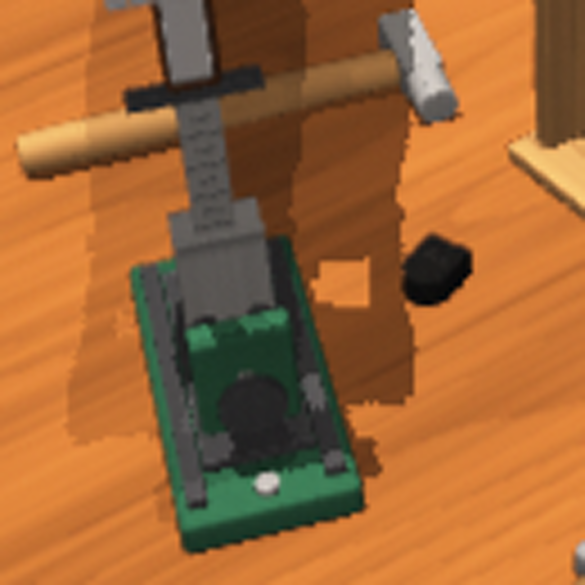

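The tip is in the throat with no contact force. I'll continue in 8 mm steps and read the force after each.

Call:
{"api": "apply_moves", "payload": {
  "series": [
    [[0,0,-0.1],[0,0,0],0],
    [[0,0,-0.2],[0,0,0],0],
    [[0,0,-0.3],[0,0,0],0],
    [[0,0,-0.4],[0,0,0],0],
    [[0,0,-0.5],[0,0,0],0],
    [[0,0,-0.6],[0,0,0],0],
    [[0,0,-0.7],[0,0,0],0],
    [[0,0,-0.8],[0,0,0],0],
    [[0,0,-0.8],[0,0,0],0],
    [[0,0,-0.8],[0,0,0],0]
  ]
}}

```text
clock: 13.35
eef_pos: [526.3, -268.9, 235.5]
eef_rot: [3.142, -0.0, -0.332]
wrist_force: [0.4, -1.2, 2.7]
finger_gap: 13.8
```

```bash
python3 f.py 10 f3
```

```text
clk 13.85 F [ 0.82 -0.38  2.07] sd [0.5  0.51 0.61] M [-0.164 -0.068 -0.039] pos [ 526.26 -268.84  235.47] gap 14.056439713763815
```

Call:
{"api": "apply_moves", "payload": {
  "series": [
    [[0,0,-0.1],[0,0,0],0],
    [[0,0,-0.1],[0,0,0],0],
    [[0,0,-0.2],[0,0,0],0],
    [[0,0,-0.2],[0,0,0],0],
    [[0,0,-0.3],[0,0,0],0],
    [[0,0,-0.3],[0,0,0],0],
    [[0,0,-0.4],[0,0,0],0],
    [[0,0,-0.4],[0,0,0],0],
    [[0,0,-0.4],[0,0,0],0],
    [[0,0,-0.4],[0,0,0],0]
  ]
}}

```text
clock: 15.1
eef_pos: [526.3, -268.8, 231.4]
eef_rot: [-3.142, -0.0, -0.332]
wrist_force: [0.8, 0.0, 2.6]
finger_gap: 13.8
```

```bash
python3 f.py 14 f4
```

```text
clk 15.8 F [ 0.64 -0.47  3.22] sd [0.38 0.59 0.49] M [-0.15  -0.076 -0.056] pos [ 526.25 -268.83  231.42] gap 13.737609579160305
```

View pics/f4w.png

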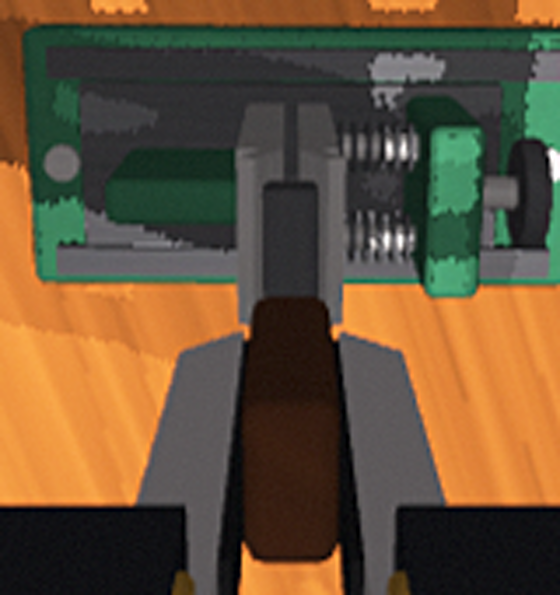

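View pics/f4.png

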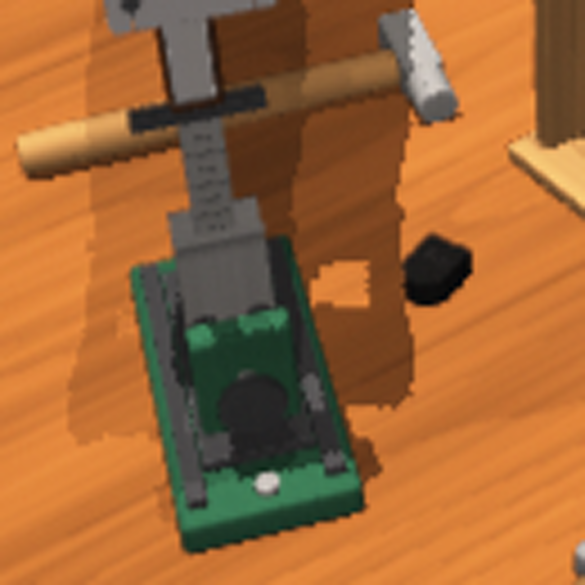

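Contact push is about 4.6 N (3.2 N plus the 1.4 N weight offset). The blade is seated straight and hasn't slipped. I'll go 4 mm further to reach mid-range.

Call:
{"api": "apply_moves", "payload": {
  "series": [
    [[0,0,-0.1],[0,0,0],0],
    [[0,0,-0.1],[0,0,0],0],
    [[0,0,-0.2],[0,0,0],0],
    [[0,0,-0.2],[0,0,0],0],
    [[0,0,-0.3],[0,0,0],0],
    [[0,0,-0.3],[0,0,0],0],
    [[0,0,-0.4],[0,0,0],0],
    [[0,0,-0.4],[0,0,0],0],
    [[0,0,-0.4],[0,0,0],0],
    [[0,0,-0.4],[0,0,0],0]
  ]
}}

```text
clock: 17.05
eef_pos: [526.3, -268.9, 227.5]
eef_rot: [3.142, -0.0, -0.332]
wrist_force: [1.1, -0.7, 5.5]
finger_gap: 13.9
```

```bash
python3 f.py 20 f5
```

```text
clk 18.05 F [ 0.48 -0.28  5.18] sd [0.56 0.52 0.45] M [-0.127 -0.044 -0.067] pos [ 526.32 -268.86  227.55] gap 14.196145219574644
```

View pics/f5w.png

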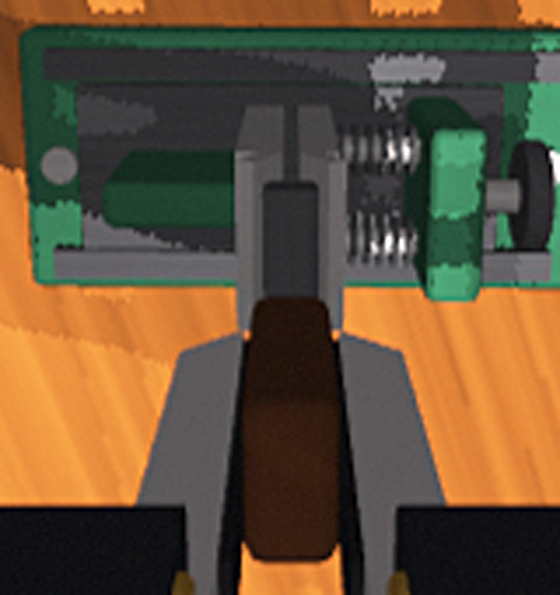

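Raw force is 5.2 N, or about 6.6 N net of weight. Both readings fall within 4–8 N and hold steady over 1 s, so I'll hand it in.

```bash
python3 -c "
from cell import manip
print(manip.sign_off())"
```

```text
the job is handed in; nothing more can be done
None
```

The gauge blade is in the sole clamp at a snug depth, with the gripper still holding it by its handle. I gripped the handle across its 14 mm thickness, lifted the gauge straight off the pegs and lowered it point down between the cheeks in small force-checked steps. I handed in at about 18 s of the 61 s allowed.

- **Push:** averaged over 1 s, the wrist read 5.2 N upward. Allowing for the 1.2–1.6 N measured hanging free, the push is about 6.6 N. Either figure is within the 4–8 N range.
- **Bite:** the last two steps added about 0.3 and 0.5 N per mm, near the 0.4 N per mm your figures imply. That puts the sprung cheek roughly 0.9 mm back, but I worked this out from the force and could not see it.
- **Depth and grip:** the tip is about 26 mm below the throat, worked out from the arm's position. Finger gap stayed near 14 mm, the pictures showed no slip or tilt, and side forces were under 1 N.
- **Bench:** the scraper was still hanging in the picture taken just after the lift. In the later close-ups, nothing visible had moved, but those covered only the area around the clamp. No check failed.

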